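Tare a fresh parts tin on the bench scale

TASK

Get a tin ready on the bench scale for weighing out fixings: loosen the top tin of the nested stack and lift it straight off, keeping it level and leaving the two tins below nested where they stand. Set it down gently in the middle of the steel pan, its length along the pan's long side, and let go; then press the green tare key right down and release it. Leave the other things on the bench alone.

Things in the scene. Friction and masses are not known exactly. Their poses are not given: they have to be found in the camera images.
- tin: Top tin of the nested stack, the one to use: open tin of grey sheet steel, 0.23-0.31 kg. Origin at the centre of its underside, z up, x along its length: 150 mm long (x), 62 mm wide (y), 56 mm tall. At the start its origin is 64 mm above the bench. Upper 32 mm: straight collar, walls 3 mm thick, for gripping across the 62 mm width. Lower 24 mm: narrower tapered body, nested out of sight
- tin_rim (a point): Centre of the top tin's rim, 56 mm above its origin, 120 mm above the bench at the start. The next tin's rim is 32 mm below it, a dark groove 1.5 mm high between the two collars: fingers reaching lower than 32 mm under the rim may grip the next tin too
- tin_mid: Second tin, the same kind, origin 32 mm above the bench; to be left nested. Dimples in its collar hold the top tin's body (54 mm wide at the top, 50 mm at the foot, 1 mm free all round): pulling that loose takes about 3 to 5 N besides its weight, over the first 14 mm; it is clear after 24 mm. A steady straight pull frees it
- tin_low: Lowest tin of the stack, the same kind, standing loose on the bench; origin at the centre of its underside; to be left where it stands
- scale: White bench scale, fixed, 250 mm deep (x), 250 mm wide (y). Origin on the bench under the middle of its pan; its key panel faces -x of its own frame, roughly towards the robot. The panel is 46 mm above the bench
- pan: Flat steel pan of the scale, 140 mm deep (x of its frame) by 220 mm long (y), its upper face 81 mm above the bench; origin at the centre of its underside, 6 mm below the upper face. It is made for 3 kg (30 N) at the most
- pan_mid (a point): Middle of the pan's upper face; its axes are the scale's (y along the pan's long side)
- tare (a joint): Travel of the tare key in m: 0 up, 0.005 right down; pressed vertically, springs back; right down takes about 5 N
- tare_top (a point): Centre of the top of the tare key: green round key, 26 mm across, on the panel 120 mm in front of the middle of the pan (-x of the scale) and 65 mm to the -y side; its top stands 67 mm above the bench when up
- wrench: Combination wrench lying on the bench between the stack and the scale; leave alone
- hammer: Hammer lying on the bench; leave alone
- spray: Red spray can, 65 mm across, 205 mm tall, standing at the back; leave alone
- leaf: Flat rusty laser-cut steel leaf, 150 mm long, 4 mm thick, near the back; leave alone
- jar: Jar with a steel lid, 72 mm across, 85 mm tall, standing off one end of the stack, its centre 150 to 170 mm from the stack's; leave alone
- grinder: Yellow angle grinder lying at the right side; leave alone
Mind the look-alikes: they are no part of the job. Leave any purple look-alike of the tin_mid alone.

How it is judged (in metres and radians):
On the way, in this order (a step that is already met when the one before it is completed fails the run):
1. the top tin is free of the stack, its foot above the rim of the tin below, which is still nested (height (world z) of tin above 0.092 m and height (world z) of tin_mid below 0.04 m), for 0.1 s.
2. the tin stands on the pan, let go (horizontal distance between tin and pan_mid below 0.03 m and z of tin in the frame of pan_mid between -0.004 and 0.004 m and angle between tin's own z axis and vertical below 0.06 rad and contact force between tin and the arm below 0.1 N and contact force between tin and the fingers below 0.1 N and linear speed of tin below 0.03 m/s), for 0.2 s.
3. the tare key is right down while the tin stands on the pan untouched (value of joint tare above 0.0038 m and horizontal distance between tin and pan_mid below 0.03 m and z of tin in the frame of pan_mid below 0.004 m and contact force between tin and the fingers below 0.1 N and contact force between tin and the arm below 0.1 N), for 0.1 s.
At the end, for the whole second after the job is handed in: Tin upright, at rest on the pan, centre within 30 mm of the pan's middle, length within 15 degrees of its long side; tare key was pressed (3.8 mm or more) with the tin standing there and is up again; the other two tins nested, upright, within 30 mm of their start (horizontal distance between tin and pan_mid below 0.03 m and z of tin in the frame of pan_mid between -0.004 and 0.004 m and angle between each of tin, tin_low, tin_mid's own z axis and vertical below 0.06 rad and angle between the x axis of tin and the y axis of pan_mid, either way round below 0.26 rad and linear speed of tin below 0.02 m/s and value of joint tare below 0.001 m and distance of each of tin_low, tin_mid from where it was at the start of the episode below 0.03 m and z of tin_mid in the frame of tin_low below 0.036 m); the robot touches nothing.
It fails at once if the second tin is pulled up with the top one (more than 12 mm) (height (world z) of tin_mid above 0.044 m).
It fails at once if the stack is pushed over or shoved away (30 mm, or 17 degrees) (distance of any of tin_low, tin_mid from where it was at the start of the episode above 0.03 m or angle between tin_low's own z axis and vertical above 0.3 rad).
It fails at once if the tin is tipped more than 20 degrees (angle between tin's own z axis and vertical above 0.35 rad).
It fails at once if the tin is dropped or slammed onto the pan (over 0.5 m/s in the last 30 mm), or the pan loaded with over 45 N (contact force between pan and anything else above 45 N or (horizontal distance between tin and pan_mid below 0.08 m and z of tin in the frame of pan_mid below 0.03 m and linear speed of tin above 0.5 m/s)).
It fails at once if another thing on the bench is moved by more than 40 mm (distance of any of wrench, hammer, spray, leaf, jar, grinder from where it was at the start of the episode above 0.04 m).
It also fails if it takes over 54 s, if anything falls off the work surface, if the arm or the gripper's body presses on something with over 40 N, if the wrist force passes 120 N, or if a joint passes its speed limit or range.

ROBOT

A 7-joint arm with a two-finger parallel gripper is mounted at the origin on the work surface. World frame = base frame: x ahead of the robot, y to its left, z up, the work surface at z = 0. Lengths are in m, angles in degrees, forces in N, time in s.
With the tool pointing down it reaches from about 0.425 to 1.025 m from the base axis. Payload 3.6 kg.
Tool frame: the origin (TCP) lies at the centre of the arm's flange, where the gripper is bolted on; the fingertips stand 173 mm ahead of it and the grasp point (between the pads) lies 155 mm ahead of it; z points along the fingers, y is the line along which they close (so a half turn about z gives the same grasp; the last joint's range is limited). The gripper opens to 85 mm and grips with 20 to 120 N. Pads are 22 mm wide; open, the fingers measure 114 mm over their backs; the gripper's body (76 mm by 85 mm) begins 54 mm behind the grasp point. The pads swing forward as they close: fully open they stand 13 mm farther back than shut.
Start: joints at [-74.742, 33.873, 2.773, 92.16, -1.908, 54.013, -1.931], TCP at [0.255, 0.679, 0.405] pointing down, gripper open.
Joint ranges: [-153.93, 153.93], [-27.13, 128.08], [-72.61, 78.16], [10.71, 143.7], [-87.88, 267.88], [4.46, 118.87], [-176.78, 176.78]. Speed limits (degrees/s): [147.25, 147.25, 180, 180, 180, 180, 180].

INTERFACE

Orientations are given as [roll, pitch, yaw] about the fixed x, y, z axes, in that order (R = Rz(yaw) Ry(pitch) Rx(roll)).
In Python, from rig import env gives the robot as it stands.
- The arm moves only by the tool step_arm, never from a script. Its argument "rows" is a list of rows, each an object with "travel": the shift along the tool's x, y, z in m, a list of three; "twist": the turn about the tool's z in rad; "hand": the opening, from 0 (shut) to 1 (fully open). In form: [{"travel": [tx, ty, tz], "twist": twist, "hand": hand}, ...]. A call has 1 to 20 rows; each row shifts and turns the commanded pose from where the row before left it, along the tool's axes as they then stand; what a row does not reach is not made up. A row lasts 1/10 s, in which the tool goes at most 50 mm and 8.59 degrees, less where a joint would pass 70% of its speed; a pose out of reach is approached as far as the arm can. A call with a gripper value outside its range is refused whole. The fingers move at their own pace and stop on an object; "force" is the grip in N (left out, the last holds). Time passes only in rows, so rows that do not move let the fingers close. It gives the time, the measured TCP pose, the force, the opening and the grip force at its end, in the units of the state.
- env.sense(): the state, without advancing time (a new reading comes with each control period).
- env.grab_frame(name): name is "side" or "top"; returns a dict with "image" (384x512x3 uint8, blue, green, red), "mtx" (3x3 intrinsics, pixels), "distortion" ([k1, k2, p1, p2, k3] as OpenCV has them; the pictures are not rectified), "T" (4x4, takes a point from camera to world coordinates). Camera axes: x right, y down, z forward; pixel columns grow to the right and rows downward; lengths in m; the calibration is good to about 2 mm. A picture is of the moment at which its call begins. There is no depth.
- env.job_done(): hands the job in; it is judged then, once.
The state is a dict: "t": time; "qpos": joint angles; "dq": joint speeds; "tau": joint torques, N m; "ee_pos": TCP position; "ee_rot": TCP orientation; "wrist_force": force on the tool from outside, world axes, zero at the start; "ft_torque": the same for the moment, N m; "width": opening from 0.0 (shut) to 1.0 (fully open); "grip_force": force on a finger pad.
Only numpy, scipy, OpenCV 4.12 (cv2) and the standard library are available. Lean on these libraries where they do the work, as an engineer would, in place of code of your own. Each camera call takes 0.05 s, during which the arm holds its last target. There are 200 camera calls.

## Working session

There is one attempt and no reset: what is moved stays moved. The work goes in short steps, Python scripts to look and compute and a tool call to move; the robot and the scene stay as the last step left them, time stands still between calls to the robot, and variables do not carry over. Pictures are saved under pics/ and viewed, at most 10 in all, crops included, and the job is handed in when it is done.

Besides the shell and the picture viewer there is one more tool, called after "Request:" as a command line: name --argument value ..., lists and objects as JSON in quotes. step_arm: Moves the arm, as the interface text tells. Its arguments: {"type":"object","properties":{"rows":{"type":"array"},"force":{"type":"number"}},"required":["rows"]}

```bash
mkdir -p pics
cat > h.py <<'E'
import numpy as np, cv2, pickle
from rig import env
def snap(name,out):
    f=env.grab_frame(name); pickle.dump(f,open(f'pics/{out}.pkl','wb')); cv2.imwrite(f'pics/{out}.png',f['image']); return f
def load(out): return pickle.load(open(f'pics/{out}.pkl','rb'))
def ray(f,uv):
    p=cv2.undistortPoints(np.array([[uv]],float),np.array(f['mtx']),np.array(f['distortion']))[0,0]
    T=np.array(f['T']); d=T[:3,:3]@np.array([p[0],p[1],1]); return T[:3,3],d/np.linalg.norm(d)
def atz(f,uv,z):
    o,d=ray(f,uv); return o+d*(z-o[2])/d[2]
def tri(obs):
    A=np.zeros((3,3));b=np.zeros(3)
    for f,uv in obs:
        o,d=ray(f,uv);P=np.eye(3)-np.outer(d,d);A+=P;b+=P@o
    x=np.linalg.solve(A,b); return x,[round(float(np.linalg.norm((np.eye(3)-np.outer(ray(f,uv)[1],ray(f,uv)[1]))@(x-ray(f,uv)[0]))),4) for f,uv in obs]
def proj(f,X):
    T=np.linalg.inv(np.array(f['T'])); return cv2.projectPoints(np.array([X],float),cv2.Rodrigues(T[:3,:3])[0],T[:3,3],np.array(f['mtx']),np.array(f['distortion']))[0].ravel()
E
python3 - <<'E'
from h import *
a=snap('side','s0');b=snap('top','t0')
for f in(a,b): print(np.round(f['T'],3).tolist(),np.round(f['mtx'],0).tolist())
print(env.sense())
cv2.imwrite('pics/both.png',cv2.resize(np.vstack([a['image'],b['image']]),None,fx=.78,fy=.78))
E
```

```text
[[0.802, -0.304, 0.514, -0.121], [-0.598, -0.42, 0.683, -1.001], [0.008, -0.855, -0.518, 0.811], [0.0, 0.0, 0.0, 1.0]] [[434.0, 0.0, 252.0], [0.0, 434.0, 193.0], [0.0, 0.0, 1.0]]
[[-0.008, -0.981, 0.196, 0.317], [-1.0, 0.009, 0.003, -0.027], [-0.005, -0.196, -0.981, 1.334], [0.0, 0.0, 0.0, 1.0]] [[347.0, 0.0, 255.0], [0.0, 347.0, 194.0], [0.0, 0.0, 1.0]]
{'t': 0.1, 'qpos': array([-74.74383331,  33.91959727,   2.76679946,  92.23082629,
        -1.91008223,  54.01112673,  -1.93099118]), 'dq': array([ 0.0435559 , -0.21860198,  0.00573545, -0.20920009, -0.06311025,
        0.07986946, -0.02861041]), 'tau': array([ 4.30086933e-03, -5.49999976e+01,  1.55340750e+00, -1.98825556e+01,
        9.77554038e-03,  3.85683932e-03, -9.07402921e-06]), 'ee_pos': array([0.25506144, 0.67821582, 0.40365392]), 'ee_rot': array([-1.79884638e+02,  4.28758205e-03,  1.59390539e+02]), 'wrist_force': array([ 0.1217634 , -0.04046009, -0.18279223]), 'ft_torque': array([0.01467055, 0.02198101, 0.0104739 ]), 'grip_force': 0.0, 'width': 0.9960663739083753}
```

View pics/both.png

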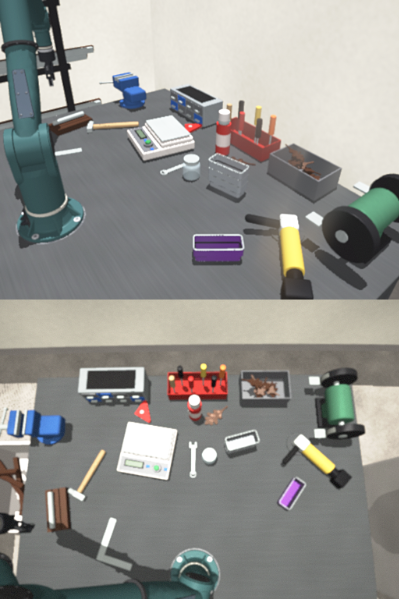

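The bench shows these candidates. The grey stack is at about side (292,221) and top (309,182). The purple look-alike is at side (280,317) and top (374,249), and the grey bin is at the back. By its description, I choose the grey stack next to the jar. Next I check it in close crops.

Run:
```python
from h import *
a=load('s0')['image'];b=load('t0')['image']
def crop(i,x,y,w=100,h=75): return cv2.resize(i[y:y+h,x:x+w],(400,300),interpolation=cv2.INTER_CUBIC)
cv2.imwrite('pics/c1.png',np.vstack([np.hstack([crop(a,240,185),crop(a,155,140)]),np.hstack([crop(b,260,145),crop(b,140,155)])]))
```

```text
(no output)
```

View pics/c1.png

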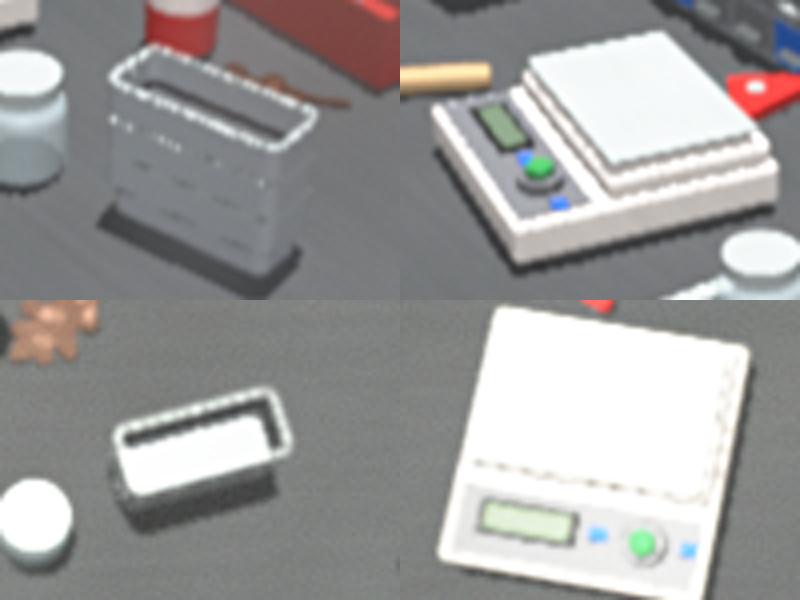

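Run:
```python
from h import *
np.set_printoptions(precision=4,suppress=True)
s=load('s0');t=load('t0')
S=lambda x,y:(240+x/4-.4,185+y/4-.4); Tt=lambda x,y:(260+x/4-.4,145+y/4-.4)
S2=lambda x,y:(155+x/4-.4,140+y/4-.4); T2=lambda x,y:(140+x/4-.4,155+y/4-.4)
P=[]
for a,b in [((112,78),(136,193)),((155,48),(117,132)),((316,115),(272,90)),((277,148),(291,142))]:
    x,e=tri([(s,S(*a)),(t,Tt(*b))]);P.append(x);print(x,e)
P=np.array(P);print('rim',P.mean(0)); v=(P[2]+P[3]-P[0]-P[1])[:2];print(np.degrees(np.arctan2(v[1],v[0])),np.linalg.norm(v)/2)
print('tare',tri([(s,S2(140,166)),(t,T2(242,243))]))
Q=np.array([atz(s,S2(*q),.081) for q in [(128,62),(260,32),(355,132),(212,165)]]);print(Q,Q.mean(0),[np.linalg.norm(Q[i]-Q[i-1]) for i in range(4)])
for i in ((1,0),(2,3),(1,2),(0,3)): d=Q[i[0]]-Q[i[1]];print(np.degrees(np.arctan2(d[1],d[0])))
C=np.array([atz(t,T2(*q),.05) for q in [(95,8),(348,47),(300,300),(40,255)]]);print(C.mean(0),[np.linalg.norm(C[i]-C[i-1]) for i in range(4)])
for i in ((0,1),(3,2),(0,3),(1,2)): d=C[i[0]]-C[i[1]];print(np.degrees(np.arctan2(d[1],d[0])))
```

```text
[ 0.5649 -0.164   0.1179] [0.0007, 0.0007]
[ 0.6207 -0.1481  0.1161] [0.0003, 0.0003]
[ 0.6568 -0.289   0.1175] [0.0023, 0.0023]
[ 0.607  -0.3031  0.1175] [0.0035, 0.0035]
rim [ 0.6124 -0.2261  0.1173]
-74.40522616629954 0.14534956654678077
tare (array([0.4932, 0.1789, 0.0624]), [0.0005, 0.0005])
[[0.5673 0.3309 0.081 ]
 [0.7049 0.3132 0.081 ]
 [0.6607 0.0916 0.081 ]
 [0.5279 0.1153 0.081 ]] [0.6152 0.2127 0.081 ] [np.float64(0.21912246343941175), np.float64(0.13871559404565773), np.float64(0.22590461672648313), np.float64(0.13488234582124695)]
-7.318047533841698
-10.101625982614909
78.7194033774074
79.64251247905536
[0.5844 0.2269 0.05  ] [np.float64(0.24407419209081513), np.float64(0.2495048672355707), np.float64(0.24629780963932127), np.float64(0.2484426830766296)]
80.3418881629971
79.8299564064255
-9.739367255899078
-9.988036225128603
```

The rim measures 117 mm high (text 120) and 145 mm long (text 150). The tare key measures 62 mm (text 67). The scale yaw is about -10°, and three estimates put the pan middle near (0.619, 0.219). Next I turn the hand across the tin and move over the stack.

Request:
step_arm --rows '[{"travel": [0, 0, 0], "twist": 0.117, "hand": 1}, {"travel": [0, 0, 0], "twist": 0.117, "hand": 1}, {"travel": [0, 0, 0], "twist": 0.117, "hand": 1}, {"travel": [0, 0, 0], "twist": 0.117, "hand": 1}, {"travel": [0, 0, 0], "twist": 0.117, "hand": 1}, {"travel": [0, 0, 0], "twist": 0.117, "hand": 1}, {"travel": [0, 0, 0], "twist": 0.117, "hand": 1}, {"travel": [0, 0, 0], "twist": 0.12, "hand": 1}, {"travel": [-0.04, 0.004, 0], "twist": 0, "hand": 1}, {"travel": [-0.04, 0.004, 0], "twist": 0, "hand": 1}, {"travel": [-0.04, 0.004, 0], "twist": 0, "hand": 1}, {"travel": [-0.04, 0.004, 0], "twist": 0, "hand": 1}, {"travel": [-0.04, 0.004, 0], "twist": 0, "hand": 1}, {"travel": [-0.04, 0.004, 0], "twist": 0, "hand": 1}, {"travel": [-0.04, 0.004, 0], "twist": 0, "hand": 1}, {"travel": [-0.04, 0.004, 0], "twist": 0, "hand": 1}, {"travel": [-0.04, 0.004, 0], "twist": 0, "hand": 1}, {"travel": [-0.04, 0.004, 0], "twist": 0, "hand": 1}, {"travel": [-0.04, 0.004, 0], "twist": 0, "hand": 1}]'

```text
t: 2.0
ee_pos: [0.416, 0.265, 0.4046]
ee_rot: [-180.0, 0.0, 105.6]
wrist_force: [1.0, -0.3, 0.3]
width: 1.0
grip_force: 0.0
```

Request:
step_arm --rows '[{"travel": [-0.04, 0.004, 0], "twist": 0, "hand": 1}, {"travel": [-0.04, 0.004, 0], "twist": 0, "hand": 1}, {"travel": [-0.04, 0.004, 0], "twist": 0, "hand": 1}, {"travel": [-0.04, 0.004, 0], "twist": 0, "hand": 1}, {"travel": [-0.04, 0.004, 0], "twist": 0, "hand": 1}, {"travel": [-0.04, 0.004, 0], "twist": 0, "hand": 1}, {"travel": [-0.04, 0.004, 0], "twist": 0, "hand": 1}, {"travel": [-0.04, 0.004, 0], "twist": 0, "hand": 1}, {"travel": [-0.04, 0.004, 0], "twist": 0, "hand": 1}, {"travel": [-0.04, 0.004, 0], "twist": 0, "hand": 1}, {"travel": [-0.04, 0.004, 0], "twist": 0, "hand": 1}, {"travel": [-0.04, 0.004, 0], "twist": 0, "hand": 1}, {"travel": [-0.02, 0.004, 0], "twist": 0, "hand": 1}, {"travel": [0, 0, 0], "twist": 0, "hand": 1}, {"travel": [0, 0, 0], "twist": 0, "hand": 1}]'

```text
t: 3.5
ee_pos: [0.6, -0.2008, 0.404]
ee_rot: [-179.9, -0.1, 105.6]
wrist_force: [-0.7, 0.6, -0.7]
width: 1.001
grip_force: 0.0
```

Request:
step_arm --rows '[{"travel": [-0.014, 0.0025, 0], "twist": 0, "hand": 1}, {"travel": [-0.014, 0.0025, 0], "twist": 0, "hand": 1}, {"travel": [0, 0, 0.025], "twist": 0, "hand": 1}, {"travel": [0, 0, 0.025], "twist": 0, "hand": 1}, {"travel": [0, 0, 0.025], "twist": 0, "hand": 1}, {"travel": [0, 0, 0.02], "twist": 0, "hand": 1}, {"travel": [0, 0, 0], "twist": 0, "hand": 1}, {"travel": [0, 0, 0], "twist": 0, "hand": 1}]'

```text
t: 4.3
ee_pos: [0.613, -0.2271, 0.3099]
ee_rot: [-180.0, 0.0, 105.6]
wrist_force: [-0.4, -0.3, 0.7]
width: 0.998
grip_force: 0.0
```

Run:
```python
from h import *
a=snap('side','s1');b=snap('top','t1')
def crop(f,w=120,h=90,x=240,y=170): return cv2.resize(f['image'][y:y+h,x:x+w],(480,360),interpolation=cv2.INTER_CUBIC)
i=crop(a,100,75,240,175);j=crop(b,100,75,260,145)
cv2.imwrite('pics/c2.png',cv2.resize(np.hstack([i,j]),(800,300)))
s=env.sense();print(s['ee_pos'],s['qpos'])
```

```text
[ 0.61332911 -0.22723099  0.31112198] [  2.61636862  36.58173296  20.36869175 106.31170418 -18.71757739
  40.22764075  49.27280252]
```

View pics/c2.png

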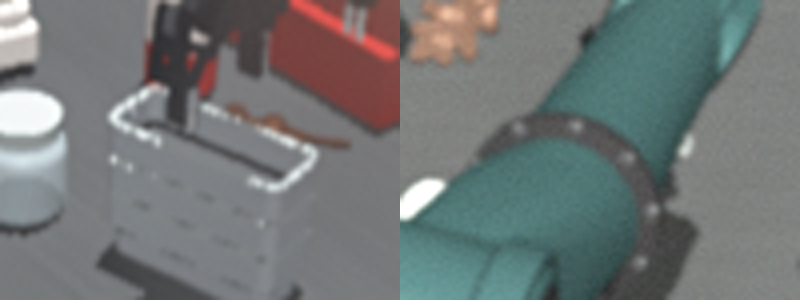

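Run:
```python
from h import *
f=load('s1')
for s in(-1,1):
  for z in (.15,.14,.11):
    for d in (.0425,.057): print(s,z,d,(proj(f,[.613+s*d*.963,-.227+s*d*.269,z])-[240,175])*4)
```

```text
-1 0.15 0.0425 [184.27292934 121.25911776]
-1 0.15 0.057 [172.67260277 130.09688844]
-1 0.14 0.0425 [183.59060579 133.14811862]
-1 0.14 0.057 [172.03391866 142.04447595]
-1 0.11 0.0425 [181.57388852 168.2132308 ]
-1 0.11 0.057 [170.14653366 177.27665128]
1 0.15 0.0425 [248.63402725  72.20303113]
1 0.15 0.057 [259.02798086  64.27720747]
1 0.14 0.0425 [247.72599995  83.7525147 ]
1 0.14 0.057 [258.08611319  75.76955909]
1 0.11 0.0425 [245.0395821  117.84699307]
1 0.11 0.057 [255.29915919 109.70031844]
```

The picture shows the near fingertip at (180,130) and the far one at (250,75). Both match the projected positions to within a few mm, outside the two long walls. I descend now.

Request:
step_arm --rows '[{"travel": [0, 0, 0.012], "twist": 0, "hand": 1}, {"travel": [0, 0, 0.012], "twist": 0, "hand": 1}, {"travel": [0, 0, 0.012], "twist": 0, "hand": 1}, {"travel": [0, 0, 0.01], "twist": 0, "hand": 1}, {"travel": [0, 0, 0], "twist": 0, "hand": 1}, {"travel": [0, 0, 0], "twist": 0, "hand": 1}]'

```text
t: 5.0
ee_pos: [0.6125, -0.2267, 0.2632]
ee_rot: [-180.0, -0.0, 105.6]
wrist_force: [-0.5, 0.2, 0.2]
width: 1.001
grip_force: 0.0
```

Request:
step_arm --rows '[{"travel": [0, 0, 0], "twist": 0, "hand": 0.9}, {"travel": [0, 0, 0], "twist": 0, "hand": 0.85}, {"travel": [0, 0, 0], "twist": 0, "hand": 0.81}, {"travel": [0, 0, 0], "twist": 0, "hand": 0.78}, {"travel": [0, 0, 0], "twist": 0, "hand": 0.76}, {"travel": [0, 0, 0], "twist": 0, "hand": 0.76}]' --force 20

```text
t: 5.6
ee_pos: [0.6126, -0.2267, 0.2638]
ee_rot: [180.0, 0.0, 105.6]
wrist_force: [0.4, -0.4, 0.6]
width: 0.76
grip_force: 0.0
```

Run:
```python
from h import *
a=snap('side','s2')
cv2.imwrite('pics/c3.png',cv2.resize(a['image'][165:255,240:340],(600,540),interpolation=cv2.INTER_CUBIC))
s=env.sense();print(s['ee_pos'],s['ee_rot'],s['wrist_force'],s['width'])
for d in(.031,.04): print((proj(a,[.613-d*.963,-.227-d*.269,.088])-[240,165])*6,(proj(a,[.613-d*.963,-.227-d*.269,.1])-[240,165])*6)
```

```text
[ 0.61266021 -0.22666513  0.26380345] [1.79990727e+02 5.15664461e-03 1.05588309e+02] [-0.46864508 -0.96496666  0.00485036] 0.7593772673568921
[283.47815479 339.28354936] [284.71907824 318.86378382]
[273.08894853 347.69808278] [274.2842617  327.22094992]
```

View pics/c3.png

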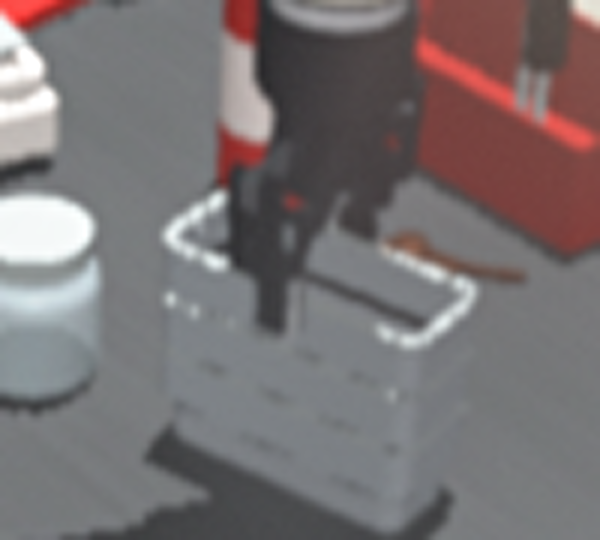

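The near fingertip, at crop (270,332), sits on the top collar. The groove line passes at about row 342 there, so the tip is at z of about 0.097. I close the fingers.

Request:
step_arm --rows '[{"travel": [0, 0, -0.001], "twist": 0, "hand": 0.74}, {"travel": [0, 0, 0], "twist": 0, "hand": 0.72}, {"travel": [0, 0, 0], "twist": 0, "hand": 0.7}, {"travel": [0, 0, 0], "twist": 0, "hand": 0.6}, {"travel": [0, 0, 0], "twist": 0, "hand": 0.5}, {"travel": [0, 0, 0], "twist": 0, "hand": 0.5}, {"travel": [0, 0, 0], "twist": 0, "hand": 0.5}]' --force 45

```text
t: 6.35
ee_pos: [0.6121, -0.2269, 0.265]
ee_rot: [-179.9, -0.0, 105.6]
wrist_force: [-3.6, 0.9, 5.3]
width: 0.719
grip_force: 48.7
```

Request:
step_arm --rows '[{"travel": [0, 0, -0.002], "twist": 0, "hand": 0.5}, {"travel": [0, 0, -0.002], "twist": 0, "hand": 0.5}, {"travel": [0, 0, -0.002], "twist": 0, "hand": 0.5}, {"travel": [0, 0, -0.002], "twist": 0, "hand": 0.5}, {"travel": [0, 0, -0.001], "twist": 0, "hand": 0.5}]'

```text
t: 6.85
ee_pos: [0.6124, -0.2266, 0.2735]
ee_rot: [-180.0, -0.0, 105.6]
wrist_force: [-2.0, -0.1, -5.0]
width: 0.716
grip_force: 50.1
```

Run:
```python
from h import *
a=snap('side','s3');b=load('s2')
cv2.imwrite('pics/c4.png',np.hstack([cv2.resize(x['image'][185:255,255:325],(400,400),interpolation=cv2.INTER_CUBIC) for x in (b,a)]))
s=env.sense();print(s['ee_pos'],s['ee_rot'],s['wrist_force'],s['width'],s['grip_force'])
```

```text
[ 0.612475   -0.22662551  0.27381144] [-1.79968967e+02 -2.26223744e-02  1.05593926e+02] [-2.26023113  0.45614619 -3.32002789] 0.7165028963247124 50.26453256607056
```

View pics/c4.png

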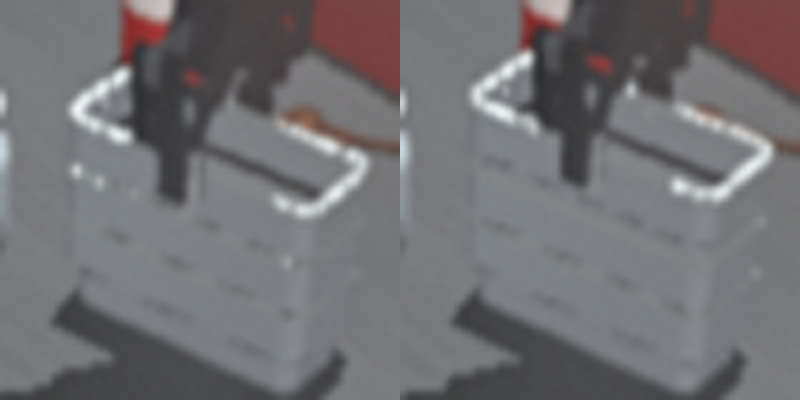

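Run:
```python
from h import *
a=load('s3');b=load('s2')
ga,gb=[cv2.cvtColor(x['image'],cv2.COLOR_BGR2GRAY) for x in (a,b)]
u=np.array([.269,-.963]);n=np.array([-.963,-.269])
for name,z in (('top',.104),('mid',.072),('low',.04),('g1',.088),('g2',.056),('g3',.024)):
  for sx in (0.025,.045):
    p=proj(b,[*(np.array([.6125,-.2265])+n*.031+u*sx),z]).round().astype(int)
    t=gb[p[1]-5:p[1]+6,p[0]-8:p[0]+9]; w=ga[p[1]-11:p[1]+10,p[0]-11:p[0]+12]
    r=cv2.matchTemplate(w,t,cv2.TM_CCOEFF_NORMED);k=np.unravel_index(r.argmax(),r.shape)
    print(name,sx,p,'dx,dy',k[1]-3,k[0]-6,round(float(r.max()),2),'static',round(float(r[6,3]),2))
q=[proj(a,[.5826,-.2346,z])[1] for z in(.08,.089)];print(q)
```

```text
top 0.025 [295 220] dx,dy 0 -3 0.92 static 0.0
top 0.045 [300 223] dx,dy 0 -3 0.94 static -0.17
mid 0.025 [294 229] dx,dy 3 -1 0.5 static 0.02
mid 0.045 [300 232] dx,dy 0 -1 0.43 static 0.37
low 0.025 [293 238] dx,dy -2 -1 0.87 static 0.35
low 0.045 [299 241] dx,dy -2 -1 0.84 static 0.7
g1 0.025 [294 225] dx,dy 0 -3 0.58 static 0.06
g1 0.045 [300 227] dx,dy 0 -3 0.78 static 0.23
g2 0.025 [294 234] dx,dy -2 -1 0.82 static 0.27
g2 0.045 [299 236] dx,dy -2 -1 0.68 static 0.48
g3 0.025 [293 242] dx,dy -2 -1 0.99 static 0.96
g3 0.045 [299 245] dx,dy -2 -1 0.97 static 0.96
[np.float64(223.7427702977351), np.float64(221.21074292559138)]
```

The top tin moved up 3 px with the hand. The lower tins stayed down and were only nudged about 4 mm sideways by the closing fingers. I continue the straight pull.

Request:
step_arm --rows '[{"travel": [0, 0, -0.002], "twist": 0, "hand": 0.5}, {"travel": [0, 0, -0.002], "twist": 0, "hand": 0.5}, {"travel": [0, 0, -0.002], "twist": 0, "hand": 0.5}, {"travel": [0, 0, -0.003], "twist": 0, "hand": 0.5}, {"travel": [0, 0, -0.003], "twist": 0, "hand": 0.5}, {"travel": [0, 0, -0.003], "twist": 0, "hand": 0.5}, {"travel": [0, 0, -0.004], "twist": 0, "hand": 0.5}, {"travel": [0, 0, -0.005], "twist": 0, "hand": 0.5}, {"travel": [0, 0, -0.01], "twist": 0, "hand": 0.5}, {"travel": [0, 0, -0.015], "twist": 0, "hand": 0.5}, {"travel": [0, 0, -0.015], "twist": 0, "hand": 0.5}, {"travel": [0, 0, -0.015], "twist": 0, "hand": 0.5}, {"travel": [0, 0, 0], "twist": 0, "hand": 0.5}, {"travel": [0, 0, 0], "twist": 0, "hand": 0.5}]'

```text
t: 8.3
ee_pos: [0.6127, -0.2266, 0.3535]
ee_rot: [179.9, 0.0, 105.6]
wrist_force: [-0.4, -0.9, -3.4]
width: 0.715
grip_force: 50.5
```

Run:
```python
from h import *
a=snap('side','s4')
cv2.imwrite('pics/c5.png',cv2.resize(a['image'][150:260,230:350],(600,550),interpolation=cv2.INTER_CUBIC))
s=env.sense();print(s['ee_pos'],s['ee_rot'],s['wrist_force'],s['width'],s['grip_force'])
```

```text
[ 0.61242531 -0.22644791  0.35267622] [-1.79986478e+02 -2.23488028e-02  1.05598510e+02] [-0.28559794  0.57051518 -3.0663869 ] 0.7166170325318432 50.503090023994446
```

View pics/c5.png

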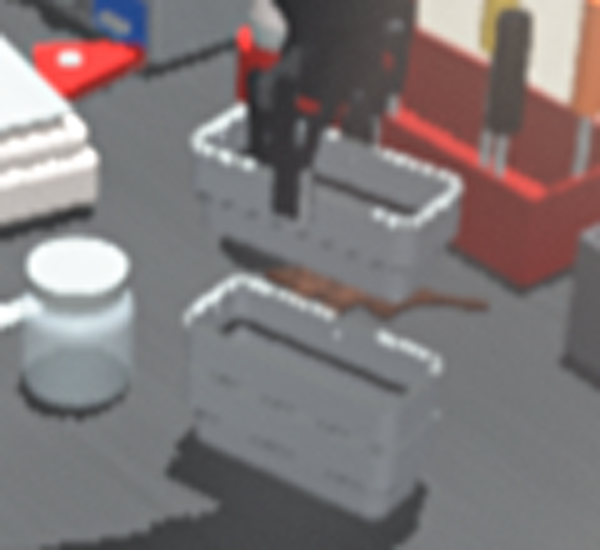

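The top tin is lifted clear and level, with its rim at rows 108–222. The other two tins are still nested below it, with their rim at rows 275–370.

Run:
```python
from h import *
np.set_printoptions(precision=4,suppress=True)
a=load('s4');t=load('t0')
P=np.array([atz(a,(230+x/5-.4,150+y/5-.4),.208) for x,y in [(195,145),(240,108),(460,182),(405,222)]]);print(P,P.mean(0));v=(P[2]+P[3]-P[0]-P[1]);print(np.degrees(np.arctan2(v[1],v[0])))
print('spray',atz(t,(250,130),.205),atz(t,(250,142),.1))
# target twist/travel from psi=105.6
d=np.array([.619,.219])-[.6125,-.2265]
for psi in (105.6,80):
  c,s=np.cos(np.radians(psi)),np.sin(np.radians(psi));print(psi,d@[c,s],d@[s,-c])
```

```text
[[ 0.5622 -0.1693  0.208 ]
 [ 0.6112 -0.1501  0.208 ]
 [ 0.6552 -0.2881  0.208 ]
 [ 0.6011 -0.3014  0.208 ]] [ 0.6074 -0.2273  0.208 ]
-72.9431713302358
spray [ 0.7694 -0.0102  0.205 ] [ 0.7638 -0.0083  0.1   ]
105.6 0.4273409446743575 0.12606433676828555
80 0.43986056712177374 -0.07095901275603819
```

Request:
step_arm --rows '[{"travel": [0.012, 0.003, 0], "twist": 0, "hand": 0.5}, {"travel": [0.024, 0.007, 0], "twist": 0, "hand": 0.5}, {"travel": [0.024, 0.007, 0], "twist": 0, "hand": 0.5}, {"travel": [0.024, 0.007, 0], "twist": 0, "hand": 0.5}, {"travel": [0.024, 0.007, 0], "twist": 0, "hand": 0.5}, {"travel": [0.024, 0.007, 0], "twist": 0, "hand": 0.5}, {"travel": [0.024, 0.007, 0], "twist": 0, "hand": 0.5}, {"travel": [0.024, 0.007, 0], "twist": 0, "hand": 0.5}, {"travel": [0.024, 0.007, 0], "twist": 0, "hand": 0.5}, {"travel": [0.024, 0.007, 0], "twist": 0, "hand": 0.5}, {"travel": [0.024, 0.007, 0], "twist": 0, "hand": 0.5}, {"travel": [0.024, 0.007, 0], "twist": 0, "hand": 0.5}, {"travel": [0.024, 0.007, 0], "twist": 0, "hand": 0.5}, {"travel": [0.024, 0.007, 0], "twist": 0, "hand": 0.5}, {"travel": [0.024, 0.007, 0], "twist": 0, "hand": 0.5}, {"travel": [0.024, 0.007, 0], "twist": 0, "hand": 0.5}, {"travel": [0.024, 0.007, 0], "twist": 0, "hand": 0.5}, {"travel": [0.024, 0.007, 0], "twist": 0, "hand": 0.5}, {"travel": [0.012, 0.004, 0], "twist": 0, "hand": 0.5}]'

```text
t: 10.25
ee_pos: [0.6166, 0.2276, 0.3515]
ee_rot: [-179.9, -0.1, 105.8]
wrist_force: [0.4, 0.2, -3.4]
width: 0.719
grip_force: 50.4
```

Request:
step_arm --rows '[{"travel": [0, 0, 0], "twist": 0.05, "hand": 0.5}, {"travel": [0, 0, 0], "twist": 0.09, "hand": 0.5}, {"travel": [0, 0, 0], "twist": 0.09, "hand": 0.5}, {"travel": [0, 0, 0], "twist": 0.09, "hand": 0.5}, {"travel": [0, 0, 0], "twist": 0.08, "hand": 0.5}, {"travel": [0, 0, 0], "twist": 0.047, "hand": 0.5}, {"travel": [0, 0, 0], "twist": 0, "hand": 0.5}, {"travel": [0, 0, 0], "twist": 0, "hand": 0.5}]'

```text
t: 11.05
ee_pos: [0.6176, 0.2232, 0.3523]
ee_rot: [-180.0, 0.0, 80.0]
wrist_force: [-0.0, -0.6, -2.8]
width: 0.715
grip_force: 50.3
```

Run:
```python
from h import *
a=snap('side','s5');b=snap('top','t5')
cv2.imwrite('pics/c6.png',np.hstack([cv2.resize(x['image'][y:y+100,X:X+100],(400,400),interpolation=cv2.INTER_CUBIC) for x,X,y in ((a,155,115),(b,140,140))]))
s=env.sense();print(s['ee_pos'],s['ee_rot'],s['wrist_force'],s['width'],s['grip_force'],s['qpos'])
```

```text
[0.61777692 0.22317069 0.35253349] [-1.79974224e+02  1.24424008e-02  8.00049913e+01] [-0.43014914  0.00865028 -3.43663947] 0.7130872695357398 50.343037247657776 [-44.08938702  35.54736192  30.45558347 104.71164329 -24.06036807
  46.29023436 -11.36178814]
```

View pics/c6.png

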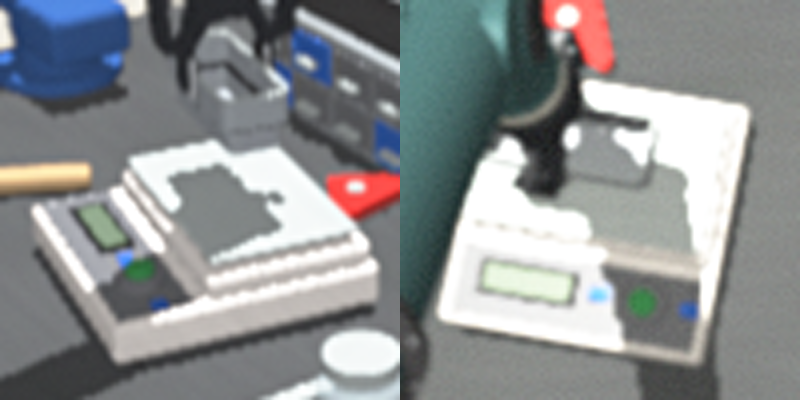

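The tin hangs level over the pan (side crop (240,85)) with its length parallel to the pan's long side. I lower it gently.

Request:
step_arm --rows '[{"travel": [-0.004, 0, 0.01], "twist": 0, "hand": 0.5}, {"travel": [0, 0, 0.01], "twist": 0, "hand": 0.5}, {"travel": [0, 0, 0.01], "twist": 0, "hand": 0.5}, {"travel": [0, 0, 0.01], "twist": 0, "hand": 0.5}, {"travel": [0, 0, 0.01], "twist": 0, "hand": 0.5}, {"travel": [0, 0, 0.005], "twist": 0, "hand": 0.5}, {"travel": [0, 0, 0.005], "twist": 0, "hand": 0.5}, {"travel": [0, 0, 0.003], "twist": 0, "hand": 0.5}, {"travel": [0, 0, 0.003], "twist": 0, "hand": 0.5}, {"travel": [0, 0, 0], "twist": 0, "hand": 0.5}, {"travel": [0, 0, 0], "twist": 0, "hand": 0.5}]'

```text
t: 12.25
ee_pos: [0.6174, 0.2194, 0.287]
ee_rot: [180.0, -0.0, 80.0]
wrist_force: [0.1, 0.7, -3.1]
width: 0.715
grip_force: 50.4
```

Request:
step_arm --rows '[{"travel": [0, 0, 0.001], "twist": 0, "hand": 0.5}, {"travel": [0, 0, 0.001], "twist": 0, "hand": 0.5}, {"travel": [0, 0, 0], "twist": 0, "hand": 0.5}]'

```text
t: 12.55
ee_pos: [0.6172, 0.2194, 0.2847]
ee_rot: [-180.0, 0.0, 80.0]
wrist_force: [-0.1, -0.6, -2.9]
width: 0.717
grip_force: 50.4
```

Request:
step_arm --rows '[{"travel": [0, 0, 0.001], "twist": 0, "hand": 0.5}, {"travel": [0, 0, 0.001], "twist": 0, "hand": 0.5}, {"travel": [0, 0, 0], "twist": 0, "hand": 0.5}]'

```text
t: 12.85
ee_pos: [0.6172, 0.2193, 0.2826]
ee_rot: [-180.0, 0.0, 80.0]
wrist_force: [-0.0, -0.2, -3.0]
width: 0.718
grip_force: 50.4
```

Request:
step_arm --rows '[{"travel": [0, 0, 0.001], "twist": 0, "hand": 0.5}, {"travel": [0, 0, 0], "twist": 0, "hand": 0.5}]'

```text
t: 13.05
ee_pos: [0.6173, 0.2193, 0.282]
ee_rot: [-180.0, -0.0, 80.0]
wrist_force: [-1.5, -0.5, -0.2]
width: 0.718
grip_force: 50.6
```

The tin has touched the pan (force went from -3.0 to -0.2 N). I release it.

Request:
step_arm --rows '[{"travel": [0, 0, 0.0005], "twist": 0, "hand": 0.5}, {"travel": [0, 0, 0], "twist": 0, "hand": 0.71}, {"travel": [0, 0, 0], "twist": 0, "hand": 0.74}, {"travel": [0, 0, 0], "twist": 0, "hand": 0.78}, {"travel": [0, 0, 0], "twist": 0, "hand": 0.85}, {"travel": [0, 0, 0], "twist": 0, "hand": 0.92}, {"travel": [0, 0, 0], "twist": 0, "hand": 1}, {"travel": [0, 0, 0], "twist": 0, "hand": 1}, {"travel": [0, 0, 0], "twist": 0, "hand": 1}]' --force 20

```text
t: 13.95
ee_pos: [0.6173, 0.2193, 0.2812]
ee_rot: [180.0, 0.0, 80.0]
wrist_force: [-0.1, 0.2, 0.1]
width: 0.998
grip_force: 0.0
```

Request:
step_arm --rows '[{"travel": [0, 0, -0.005], "twist": 0, "hand": 1}, {"travel": [0, 0, -0.01], "twist": 0, "hand": 1}, {"travel": [0, 0, -0.02], "twist": 0, "hand": 1}, {"travel": [0, 0, -0.02], "twist": 0, "hand": 1}, {"travel": [0, 0, -0.02], "twist": 0, "hand": 1}, {"travel": [0, 0, -0.02], "twist": 0, "hand": 1}, {"travel": [0, 0, 0], "twist": 0, "hand": 1}, {"travel": [0, 0, 0], "twist": 0, "hand": 1}]'

```text
t: 14.75
ee_pos: [0.6172, 0.2193, 0.377]
ee_rot: [179.9, -0.1, 80.0]
wrist_force: [0.1, 0.3, -0.3]
width: 1.0
grip_force: 0.0
```

Run:
```python
from h import *
a=snap('side','s6');b=snap('top','t6')
cv2.imwrite('pics/c7.png',np.hstack([cv2.resize(x['image'][y:y+100,X:X+100],(400,400),interpolation=cv2.INTER_CUBIC) for x,X,y in ((a,155,115),(b,140,140))]))
s=env.sense();print(s['ee_pos'],s['ee_rot'],s['wrist_force'],s['width'])
```

```text
[0.61671872 0.2194049  0.37553268] [-1.79922194e+02  3.27494093e-02  7.99856710e+01] [-0.27498379  0.89248373 -0.43390359] 1.000836402076564
```

View pics/c7.png

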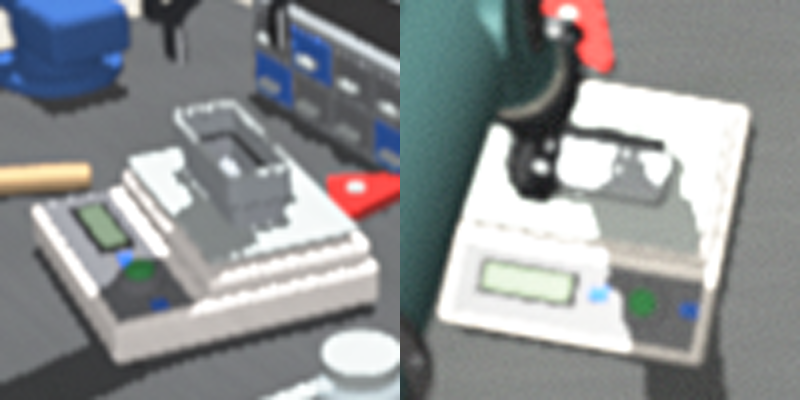

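Request:
step_arm --rows '[{"travel": [-0.004, -0.008, 0], "twist": 0, "hand": 0.9}, {"travel": [-0.008, -0.015, 0], "twist": 0, "hand": 0.6}, {"travel": [-0.008, -0.015, 0], "twist": 0, "hand": 0.3}, {"travel": [-0.008, -0.015, 0], "twist": 0, "hand": 0}, {"travel": [-0.008, -0.015, 0], "twist": 0, "hand": 0}, {"travel": [-0.008, -0.015, 0], "twist": 0, "hand": 0}, {"travel": [-0.008, -0.015, 0], "twist": 0, "hand": 0}, {"travel": [-0.008, -0.015, 0], "twist": 0, "hand": 0}, {"travel": [-0.003, -0.003, 0], "twist": 0, "hand": 0}, {"travel": [0, 0, 0.03], "twist": 0, "hand": 0}, {"travel": [0, 0, 0.03], "twist": 0, "hand": 0}, {"travel": [0, 0, 0.03], "twist": 0, "hand": 0}, {"travel": [0, 0, 0.02], "twist": 0, "hand": 0}, {"travel": [0, 0, 0], "twist": 0, "hand": 0}, {"travel": [0, 0, 0], "twist": 0, "hand": 0}]'

```text
t: 16.35
ee_pos: [0.4924, 0.1773, 0.2661]
ee_rot: [-180.0, 0.0, 80.0]
wrist_force: [0.2, 0.3, -0.6]
width: -0.003
grip_force: 0.0
```

Run:
```python
from h import *
np.set_printoptions(precision=4,suppress=True)
a=snap('side','s7');b=snap('top','t7');o=load('s6')
P=np.array([atz(o,(155+x/4-.4,115+y/4-.4),.137) for x,y in [(178,112),(235,102),(290,170),(230,185)]]);print('tin',P.mean(0))
Q=np.array([atz(o,(155+x/4-.4,115+y/4-.4),.081) for x,y in [(128,160),(368,237)]]);print('pan diag mid',Q.mean(0))
cv2.imwrite('pics/c8.png',np.hstack([cv2.resize(x['image'][y:y+100,X:X+100],(400,400),interpolation=cv2.INTER_CUBIC) for x,X,y in ((a,155,115),(b,140,140))]))
s=env.sense();print(s['ee_pos'],s['ee_rot'],s['wrist_force'],s['width'])
print((proj(a,[*s['ee_pos'][:2],s['ee_pos'][2]-.173])-[155,115])*4)
```

```text
tin [0.6115 0.2115 0.137 ]
pan diag mid [0.617  0.2061 0.081 ]
[0.4927 0.1775 0.2671] [179.8952  -0.0494  79.9618] [ 0.7085 -0.2707  0.1734] 0.0016536339255798524
[136.8425 233.113 ]
```

View pics/c8.png

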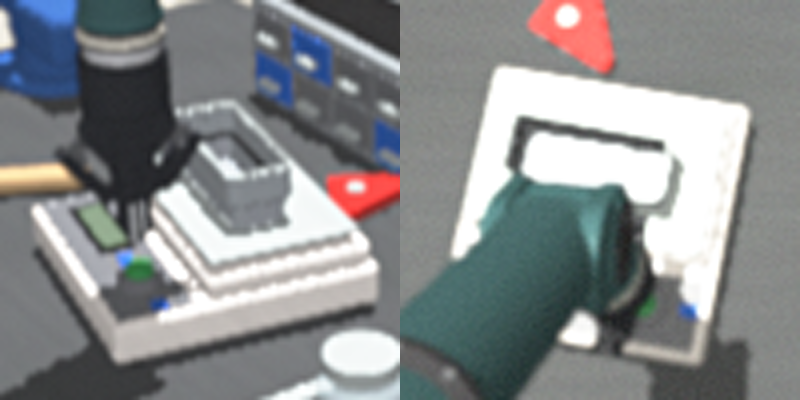

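The closed fingertips, at side crop (135,240), stand about 27 mm above the green key at (140,268). The tin is on the pan, clear of the hand. I press now.

Request:
step_arm --rows '[{"travel": [0, 0, 0.012], "twist": 0, "hand": 0}, {"travel": [0, 0, 0.008], "twist": 0, "hand": 0}, {"travel": [0, 0, 0.004], "twist": 0, "hand": 0}, {"travel": [0, 0, 0.002], "twist": 0, "hand": 0}, {"travel": [0, 0, 0.002], "twist": 0, "hand": 0}, {"travel": [0, 0, 0.001], "twist": 0, "hand": 0}, {"travel": [0, 0, 0], "twist": 0, "hand": 0}]'

```text
t: 17.15
ee_pos: [0.4918, 0.1775, 0.2373]
ee_rot: [-180.0, -0.0, 80.0]
wrist_force: [-1.8, -0.5, 4.6]
width: -0.0
grip_force: 1.9
```

Request:
step_arm --rows '[{"travel": [0, 0, 0.001], "twist": 0, "hand": 0}, {"travel": [0, 0, 0.001], "twist": 0, "hand": 0}, {"travel": [0, 0, 0], "twist": 0, "hand": 0}]'

```text
t: 17.45
ee_pos: [0.4918, 0.1774, 0.2357]
ee_rot: [-179.9, -0.0, 80.0]
wrist_force: [-3.4, -0.2, 9.2]
width: 0.003
grip_force: 4.5
```

Request:
step_arm --rows '[{"travel": [0, 0, 0.001], "twist": 0, "hand": 0}, {"travel": [0, 0, 0.0005], "twist": 0, "hand": 0}, {"travel": [0, 0, 0], "twist": 0, "hand": 0}, {"travel": [0, 0, 0], "twist": 0, "hand": 0}]'

```text
t: 17.85
ee_pos: [0.4918, 0.1772, 0.2355]
ee_rot: [-179.9, -0.1, 79.9]
wrist_force: [-5.6, 0.6, 21.5]
width: 0.003
grip_force: 10.8
```

The key has bottomed: the force rose steeply with the tip at about 62 mm. I release the key and retreat.

Request:
step_arm --rows '[{"travel": [0, 0, -0.003], "twist": 0, "hand": 0}, {"travel": [0, 0, -0.008], "twist": 0, "hand": 0}, {"travel": [0, 0, -0.02], "twist": 0, "hand": 0}, {"travel": [0, 0, -0.03], "twist": 0, "hand": 0}, {"travel": [0, 0, -0.03], "twist": 0, "hand": 0}, {"travel": [0, 0, -0.03], "twist": 0, "hand": 0}, {"travel": [0, 0, -0.03], "twist": 0, "hand": 0}, {"travel": [0, 0, 0], "twist": 0, "hand": 0}, {"travel": [0, 0, 0], "twist": 0, "hand": 0}, {"travel": [0, 0, 0], "twist": 0, "hand": 0}]'

```text
t: 18.85
ee_pos: [0.4916, 0.1776, 0.3838]
ee_rot: [-179.9, 0.1, 80.0]
wrist_force: [0.2, 0.1, -0.4]
width: -0.002
grip_force: 0.0
```

Run:
```python
from h import *
a=snap('side','s8');s=env.sense();print(s['t'],s['ee_pos'],s['wrist_force'])
cv2.imwrite('pics/c9.png',cv2.resize(a['image'][100:260,140:350],(790,600),interpolation=cv2.INTER_CUBIC))
```

```text
18.9 [0.49154685 0.17748977 0.38357493] [0.3601766  0.16943759 0.10815364]
```

View pics/c9.png

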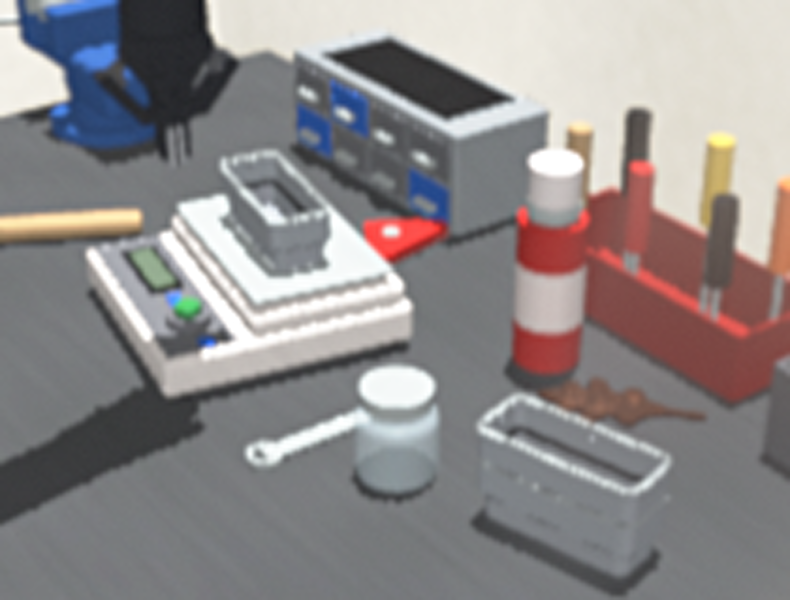

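The tin stands upright mid-pan at (275,225), the key is up at (187,305), and the two tins are still nested at (570,490). Nothing else on the bench has moved.

```bash
python3 -c "
from rig import env
print(env.job_done())"
```

```text
the job is handed in; nothing more can be done
None
```

The job is handed in at about 19 s of robot time, and no verdict was returned: the top tin stands upright in the middle of the pan, the tare key was pressed right down and released, and the other two tins are still nested, nudged about 4 mm by the closing fingers.

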